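# Turn the reversed valve lever round on its pivot pin

## Task

Two valve plates from oxygen concentrators lie on the service bench, and on one of them the lever was fitted back to front: its long arm points away from the white valve. Lift that lever off its pivot pin, turn it end for end and refit it fully down on the same pin, level, with the long arm between the two guide posts and pointing at the valve. Leave the lever on the other plate, which is fitted correctly, as it is.

Things in the scene. Friction and masses are not known exactly. Their poses are not given: they have to be found in the camera images.
- lever_hub (a point): centre of hub of the reversed lever (loose, steel, 110-225 g, balanced here). Hub: upright block 34 x 34 mm, 40 high, sides square to the arm, upper 25 mm free to grip on all sides, 20 mm hole right through. Point: on the hole's axis, 20 mm above the underside. x: along the thin long arm (18 wide, 8 thick), z: up. Towards -x a broad counterweight (36 wide, 15 high) reaches to 47 mm from the axis
- lever_tip (a point): end of that lever's long arm, 87 mm from the hub hole's axis, 4 mm above the lever's underside
- plate: fixed dark steel plate under that lever, 195 x 90 x 8 mm, x -60 to 135. Origin: on the pin's axis, at bench level; x: towards the valve, z: up. Collar 32 mm across, top at z 20 (the hub rests on it); pin tapers from 17 mm there to 4 mm at its tip, z 50. Guide posts 8 mm across, tops z 36, at x 65, y +26 and -26. White round valve 28 mm across at x 116, top z 48
- other_tip (a point): end of the long arm of the other lever, same in shape, fitted correctly on the second plate, same as the first: not to be moved
Mind the look-alikes: they are no part of the job. What is shaped like the part that bears lever_hub but blue or red is not meant.

How it is judged (in metres and radians):
On the way:
1. the lever is lifted clear of its pin (z of lever_hub in the frame of plate above 0.071 m), for 0.1 s.
At the end, for the whole second after the job is handed in: The lever is back on the pin of its own plate: hub within 8 mm of the pin's axis and within 5 mm of fully down, level within 7 degrees, and the end of its long arm on the valve side, within 25 mm of the plate's centre line (horizontal distance between lever_hub and plate below 0.008 m and z of lever_hub in the frame of plate below 0.045 m and angle between lever_hub's own z axis and vertical below 0.12 rad and x of lever_tip in the frame of plate above 0.06 m and y of lever_tip in the frame of plate between -0.025 and 0.025 m); the robot touches nothing.
It fails at once if the end of the other lever's arm is moved by more than 15 mm (distance of other_tip from where it was at the start of the episode above 0.015 m).
It also fails if it takes over 42 s, if anything falls off the work surface, if the arm or the gripper's body presses on something with over 40 N, if the wrist force passes 120 N, or if a joint passes its speed limit or range.

## Robot

A 6-joint arm with a two-finger parallel gripper is mounted at the origin on the work surface. World frame = base frame: x ahead of the robot, y to its left, z up, the work surface at z = 0. Lengths are in m, angles in degrees, forces in N, time in s.
With the tool pointing down it reaches from about 0.375 to 0.9 m from the base axis. Payload 3.1 kg.
Tool frame: the origin (TCP) lies at the very end of the fingers, on their centre line; the grasp point (between the pads) lies 19 mm behind it; z points along the fingers, y is the line along which they close (so a half turn about z gives the same grasp; the last joint's range is limited). The gripper opens to 87 mm and grips with 3 to 60 N. Pads are 19 mm wide; open, the fingers measure 117 mm over their backs; the gripper's body (75 mm by 190 mm) begins 51 mm behind the grasp point.
Start: joints at [61.163, 30.224, 82.088, -0, 67.689, -10.227], TCP at [0.199, 0.592, 0.223] pointing down, gripper open.
Joint ranges: [-176.69, 176.69], [-43.24, 126.21], [12.49, 139.97], [-82, 262], [0, 151.66], [-163.58, 163.58]. Speed limits (degrees/s): [159.86, 159.86, 180, 180, 180, 180].

## Interface

Orientations are given as a 3x3 rotation matrix whose columns are the frame's x, y, z axes.
In Python, from rig import bot gives the robot as it stands.
- The arm moves only by the tool move_arm, never from a script. Its argument "increments" is a list of rows, each an object with "xyz": the shift along the tool's x, y, z in mm, a list of three; "roll": the turn about the tool's z in rad; "grip": the opening in per cent of the stroke, from 0 (shut) to 100 (fully open). A call has 1 to 5 rows; each row shifts and turns the commanded pose from where the row before left it, along the tool's axes as they then stand; what a row does not reach is not made up. A row lasts 1/12 s, in which the tool goes at most 41.7 mm and 7.16 degrees, less where a joint would pass 70% of its speed; a pose out of reach is approached as far as the arm can. A call is refused whole if a number of a shift passes 41.7 or a number of a turn 0.125, either way. A call with a gripper value outside its range is refused whole. The fingers move at their own pace and stop on an object; the grip force is fixed at half the most. Time passes only in rows, so rows that do not move let the fingers close. It gives the time, the measured TCP pose, the force, the opening and the grip force at its end, in the units of the state.
- bot.read_state(): the state, without advancing time (a new reading comes with each control period).
- bot.capture(name): name is "scene" or "top" or "wrist"; returns (picture, depth): 420x560x3 uint8, red, green, blue; 420x560 float32, m along the optical axis (not along the pixel's ray), 0 where there is no reading.
- bot.camera_model(name): a dict with "intrinsics" (3x3 intrinsics, pixels), "rvec" (rotation vector, rad) and "tvec" (3), from world to camera coordinates, as OpenCV has them; the wrist camera has in their place "tool_from_camera" (4x4, takes a point from camera to tool coordinates, whose origin is the TCP and whose axes are the flange's). Camera axes: x right, y down, z forward; pixel columns grow to the right and rows downward; lengths in m; the calibration is good to about 2 mm. A picture is of the moment at which its call begins: read the wrist's pose just before it. camera_model takes no time and is no camera call.
- bot.hand_in(): hands the job in; it is judged then, once.
Trained networks look in the newest picture that a camera, given by its name, has taken for a name from the list of things; names that differ only in an ending like _2 or _b are one class to them, and where a whole thing is asked for, a point or a joint stands for the part that bears it (a point fixed in the world has none). Each returns a list of dicts, best first, with "conf" (0 to 1); they miss things now and then, are a little off and sometimes report something else, mostly with a low value. They report only what shows in the picture. A call takes as long as a camera call. They do not tell look-alikes from the thing itself.
- bot.spot_in(label, camera): "at" ([x, y, z] in m, in the coordinates of the camera as it stood for that picture, good to about 4 mm: the middle of the surface that is visible of it).
- bot.trace(label, camera): "mask" (420x560 bool, what is visible of it).
The state is a dict: "time_s": time; "joint_positions": joint angles; "qvel": joint speeds; "tau": joint torques, N m; "position": TCP position; "tcp_rot": TCP orientation; "force": force on the tool from outside, world axes, zero at the start; "moment": the same for the moment, N m; "opening": opening from 0.0 (shut) to 1.0 (fully open); "grasp_force": force on a finger pad.
Only numpy, scipy, OpenCV 4.12 (cv2) and the standard library are available. Lean on these libraries where they do the work, as an engineer would, in place of code of your own. Each camera call takes 0.05 s, during which the arm holds its last target. There are 200 camera calls.

## Working session

There is one attempt and no reset: what is moved stays moved. The work goes in short steps, Python scripts to look and compute and a tool call to move; the robot and the scene stay as the last step left them, time stands still between calls to the robot, and variables do not carry over. Pictures are saved under pics/ and viewed, at most 10 in all, crops included, and the job is handed in when it is done.

Besides the shell and the picture viewer there is one more tool, called after ">>>" by a JSON object that holds its "fn" and its "kwargs". move_arm: Moves the arm, as the interface text tells. Its arguments: {"type":"object","properties":{"increments":{"type":"array"}},"required":["increments"]}

```bash
mkdir -p pics; cat > h.py <<'E'
import numpy as np, cv2
from rig import bot
def cam(n):
    m=bot.camera_model(n); K=np.array(m["intrinsics"])
    if n=="wrist":
        s=bot.read_state(); T=np.eye(4);T[:3,:3]=s["tcp_rot"];T[:3,3]=s["position"]
        return K,T@np.array(m["tool_from_camera"])
    R=cv2.Rodrigues(np.array(m["rvec"],float))[0]; T=np.eye(4);T[:3,:3]=R.T;T[:3,3]=-R.T@np.array(m["tvec"]).ravel()
    return K,T
def cloud(K,T,d):
    v,u=np.mgrid[:d.shape[0],:d.shape[1]]
    p=np.stack([(u-K[0,2])/K[0,0]*d,(v-K[1,2])/K[1,1]*d,d],-1)
    w=p@T[:3,:3].T+T[:3,3]; w[d==0]=np.nan
    return w
def snap(n,f=None):
    K,T=cam(n); im,d=bot.capture(n)
    if f: cv2.imwrite("pics/"+f,im[...,::-1])
    return im,cloud(K,T,d),K,T
E
python3 - <<'E'
from h import *
for n in("top","scene"):
    im,w,K,T=snap(n,n+"1.png"); np.save(n+"w.npy",w); np.save(n+"i.npy",im)
    for l in("lever_hub","plate","lever_tip","other_tip"):
        for r in bot.spot_in(l,n): print(n,l,round(r["conf"],2),np.round(T[:3,:3]@np.array(r["at"])+T[:3,3],3))
print(bot.read_state()["time_s"],bot.read_state()["tcp_rot"])
E
```

```text
top lever_hub 0.86 [ 0.482 -0.153  0.034]
top lever_hub 0.69 [ 0.633 -0.162  0.018]
top lever_hub 0.58 [ 0.296 -0.172  0.015]
top plate 0.84 [ 0.465 -0.101  0.011]
top lever_tip 0.97 [ 0.296 -0.175  0.013]
top lever_tip 0.76 [ 0.484 -0.156  0.038]
top lever_tip 0.69 [ 0.631 -0.158  0.021]
top other_tip 0.64 [0.583 0.142 0.036]
scene lever_hub 0.98 [ 0.641 -0.155  0.016]
scene lever_hub 0.62 [ 0.306 -0.172  0.019]
scene lever_hub 0.6 [ 0.494 -0.155  0.035]
scene plate 0.97 [ 0.489 -0.089  0.008]
scene lever_tip 0.85 [ 0.638 -0.15   0.018]
scene lever_tip 0.81 [ 0.303 -0.172  0.012]
scene lever_tip 0.7 [ 0.488 -0.149  0.035]
scene other_tip 0.96 [0.591 0.147 0.03 ]
0.5 [[-9.47721980e-01  3.19097233e-01 -6.97100877e-05]
 [ 3.19097240e-01  9.47721970e-01 -1.36669581e-04]
 [ 2.24548965e-05 -1.51769063e-04 -9.99999988e-01]]
```

View pics/top1.png

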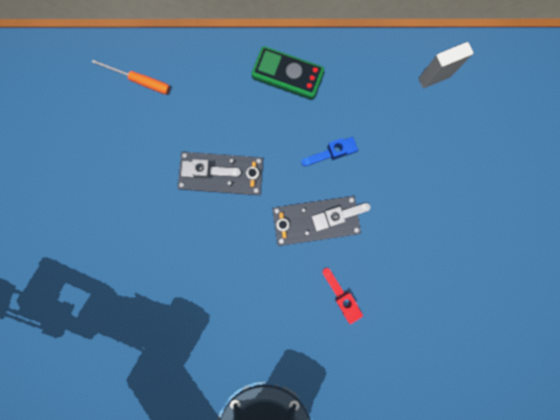

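View pics/scene1.png

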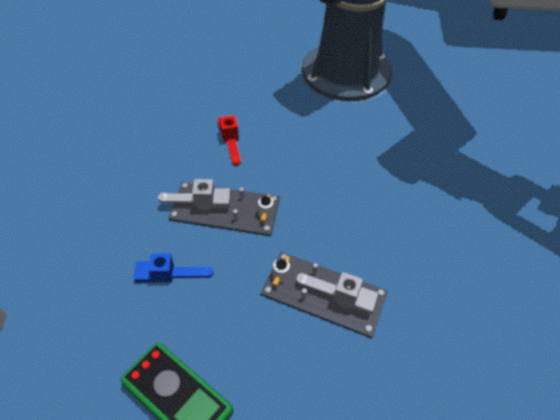

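Candidates in the top view:
- Steel lever at (336,216): its arm tip at (369,208) points away from its valve at (283,225), so this is the reversed one.
- Steel lever at (200,168): its arm points at its valve (253,173), so it is fitted correctly.
- Blue (340,148) and red (347,303) levers: look-alikes lying loose.

I choose (336,216) and check it in a crop.

```bash
python3 - <<'E'
from h import *
w=np.load("topw.npy"); im=np.load("topi.npy")
cv2.imwrite("pics/crop1.png",cv2.resize(im[180:260,255:385,::-1],None,fx=6,fy=6,interpolation=cv2.INTER_CUBIC)[:480,:780])
K,T=cam("top")
def px(u,v,z):
    r=T[:3,:3]@np.linalg.solve(K,[u,v,1]); o=T[:3,3]; return o+r*(z-o[2])/r[2]
print("cam",T[:3,3],"hub",px(336,216,.06),"valve",px(283,225,.048),"tip",px(369,208,.024))
for b in((180,260,255,385),):
    s=w[180:260,255:385].reshape(-1,3)
    for lo,hi in((.054,.066),(.042,.053),(.032,.04)):
        q=s[(s[:,2]>lo)&(s[:,2]<hi)]; print(lo,len(q),q.mean(0) if len(q) else'',q[:,:2].min(0),q[:,:2].max(0))
s=bot.read_state(); print(s["position"],cam("wrist")[1], bot.camera_model("wrist")["tool_from_camera"])
E
```

```text
cam [ 0.40904021 -0.04339279  0.9242805 ] hub [ 0.47810085 -0.15549025  0.06      ] valve [ 0.45854665 -0.03964865  0.048     ] tip [ 0.4996062  -0.23544974  0.024     ]
0.054 181 [ 0.47817549 -0.15121031  0.06083679] [ 0.45820378 -0.17067182] [ 0.49791088 -0.13125585]
0.042 124 [ 0.4639922  -0.06124109  0.04697381] [ 0.44764955 -0.16767126] [ 0.48844265 -0.02620174]
0.032 274 [ 0.46982634 -0.12065956  0.03601465] [ 0.43923087 -0.22468639] [ 0.50781305 -0.02391428]
[0.19936261 0.59228141 0.2224839 ] [[ 3.19648885e-01  9.11638809e-01  2.58339450e-01  1.29124878e-01]
 [ 9.47535865e-01 -3.07362732e-01 -8.77720683e-02  6.15840466e-01]
 [-6.12504713e-04  2.72842138e-01 -9.62058622e-01  3.84892120e-01]
 [ 0.00000000e+00  0.00000000e+00  0.00000000e+00  1.00000000e+00]] [[-5.82208211e-04 -9.62052610e-01 -2.72863403e-01  7.40871205e-02]
 [ 9.99999724e-01 -4.34400579e-04 -6.02102877e-04 -1.09879536e-04]
 [ 4.60722624e-04 -2.72863678e-01  9.62052598e-01 -1.62406539e-01]
 [ 0.00000000e+00  0.00000000e+00  0.00000000e+00  1.00000000e+00]]
```

View pics/crop1.png

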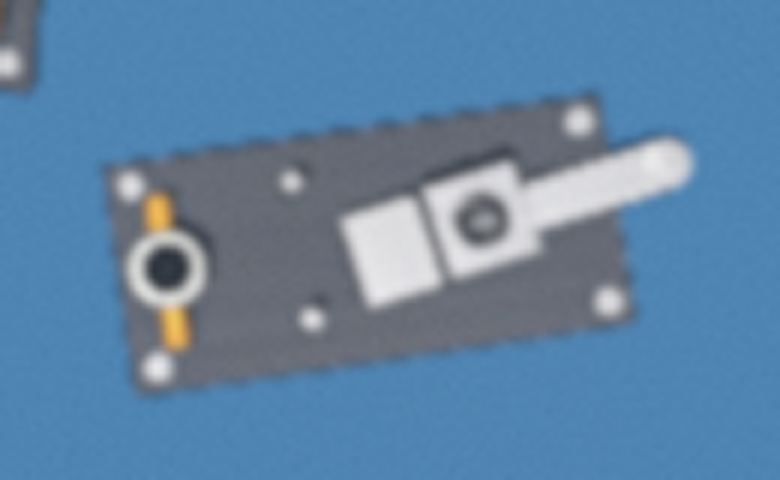

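The crop confirms it: grey steel hub at crop (480,220), arm to the right (680,160), valve on the left (167,267), posts at (290,182) and (312,320). The hub is near (0.478,-0.153) with its top at z 0.06, as given. The pin to valve distance is 0.117 m, which matches the 0.116 m given. I go above it and look with the wrist camera.

>>> {"fn": "move_arm", "kwargs": {"increments": [{"xyz": [-25,-31,0],"roll": 0,"grip": 100},{"xyz": [-25,-31,0],"roll": 0,"grip": 100},{"xyz": [-25,-31,0],"roll": 0,"grip": 100},{"xyz": [-25,-31,0],"roll": 0,"grip": 100},{"xyz": [-25,-31,0],"roll": 0,"grip": 100}]}}

```text
time_s: 0.92
position: [0.2687, 0.404, 0.2227]
tcp_rot: [[-0.948, 0.318, 0.001], [0.318, 0.948, 0.0], [-0.0, 0.0, -1.0]]
force: [0.9, -0.0, 0.2]
opening: 0.998
grasp_force: 0.0
```

>>> {"fn": "move_arm", "kwargs": {"increments": [{"xyz": [-25,-31,0],"roll": 0,"grip": 100},{"xyz": [-25,-31,0],"roll": 0,"grip": 100},{"xyz": [-25,-31,0],"roll": 0,"grip": 100},{"xyz": [-25,-31,0],"roll": 0,"grip": 100},{"xyz": [-25,-31,0],"roll": 0,"grip": 100}]}}

```text
time_s: 1.33
position: [0.3378, 0.2171, 0.2229]
tcp_rot: [[-0.948, 0.319, 0.001], [0.319, 0.948, 0.0], [-0.001, 0.001, -1.0]]
force: [0.0, -0.1, 0.1]
opening: 1.003
grasp_force: 0.0
```

>>> {"fn": "move_arm", "kwargs": {"increments": [{"xyz": [-25,-31,0],"roll": 0,"grip": 100},{"xyz": [-25,-31,0],"roll": 0,"grip": 100},{"xyz": [-25,-31,0],"roll": 0,"grip": 100},{"xyz": [-25,-31,0],"roll": 0,"grip": 100},{"xyz": [-25,-31,0],"roll": 0,"grip": 100}]}}

```text
time_s: 1.75
position: [0.4069, 0.0299, 0.223]
tcp_rot: [[-0.948, 0.32, 0.001], [0.32, 0.948, -0.0], [-0.001, 0.0, -1.0]]
force: [-0.4, -0.8, -0.0]
opening: 0.998
grasp_force: 0.0
```

>>> {"fn": "move_arm", "kwargs": {"increments": [{"xyz": [-25,-31,0],"roll": 0,"grip": 100},{"xyz": [-25,-31,0],"roll": 0,"grip": 100},{"xyz": [-25,-31,0],"roll": 0,"grip": 100},{"xyz": [-25,-31,0],"roll": 0,"grip": 100},{"xyz": [-25,-31,0],"roll": 0,"grip": 100}]}}

```text
time_s: 2.17
position: [0.4758, -0.157, 0.2228]
tcp_rot: [[-0.947, 0.32, 0.001], [0.32, 0.947, -0.0], [-0.001, 0.0, -1.0]]
force: [0.2, 0.9, 0.5]
opening: 1.003
grasp_force: 0.0
```

>>> {"fn": "move_arm", "kwargs": {"increments": [{"xyz": [0,0,0],"roll": 0.12,"grip": 100},{"xyz": [0,0,0],"roll": 0.12,"grip": 100},{"xyz": [0,0,0],"roll": 0.12,"grip": 100},{"xyz": [0,0,0],"roll": 0.12,"grip": 100},{"xyz": [0,0,0],"roll": 0.12,"grip": 100}]}}

```text
time_s: 2.58
position: [0.4754, -0.1551, 0.2226]
tcp_rot: [[-0.597, 0.802, 0.0], [0.802, 0.597, -0.0], [-0.0, 0.0, -1.0]]
force: [0.2, 0.7, 0.1]
opening: 0.996
grasp_force: 0.0
```

>>> {"fn": "move_arm", "kwargs": {"increments": [{"xyz": [0,0,0],"roll": 0.12,"grip": 100},{"xyz": [0,0,0],"roll": 0.12,"grip": 100},{"xyz": [0,0,0],"roll": 0.12,"grip": 100},{"xyz": [0,0,0],"roll": 0.02,"grip": 100},{"xyz": [0,0,0],"roll": 0,"grip": 100}]}}

```text
time_s: 3.0
position: [0.4755, -0.1549, 0.2227]
tcp_rot: [[-0.265, 0.964, 0.0], [0.964, 0.265, -0.0], [-0.0, 0.0, -1.0]]
force: [1.4, -0.9, -0.2]
opening: 0.996
grasp_force: 0.0
```

```bash
python3 - <<'E'
from h import *
im,w,K,T=snap("wrist","w1.png"); np.save("w1.npy",w); np.save("w1i.npy",im)
s=bot.read_state(); print(s["time_s"],s["position"],np.array(s["tcp_rot"])[:,0],s["joint_positions"],s["force"])
for l in("lever_hub","lever_tip"):
    for r in bot.spot_in(l,"wrist"): print(l,round(r["conf"],2),np.round(T[:3,:3]@np.array(r["at"])+T[:3,3],3))
q=w.reshape(-1,3);q=q[(q[:,2]>.056)&(q[:,2]<.066)&(np.hypot(q[:,0]-.478,q[:,1]+.153)<.035)]
print(len(q),q.mean(0),cv2.minAreaRect((q[:,:2]*1000).astype(np.float32)))
E
```

```text
3.05 [ 0.47544012 -0.1548661   0.22265193] [-2.65467425e-01  9.64119810e-01 -1.97064205e-04] [-3.08652716e+01  2.06266659e+01  9.97255947e+01 -4.90240288e-03
  5.96361594e+01 -4.62575238e+01] [ 0.6305628   0.04170247 -0.06473356]
lever_hub 0.85 [ 0.631 -0.152  0.014]
lever_hub 0.61 [ 0.301 -0.169  0.018]
lever_hub 0.57 [ 0.481 -0.151  0.032]
lever_tip 0.82 [ 0.631 -0.154  0.018]
lever_tip 0.76 [ 0.482 -0.148  0.034]
lever_tip 0.69 [ 0.306 -0.174  0.015]
696 [ 0.47957263 -0.15206299  0.06011065] ((479.88958740234375, -152.6055450439453), (34.09291076660156, 34.70344161987305), 17.728212356567383)
```

View pics/w1.png

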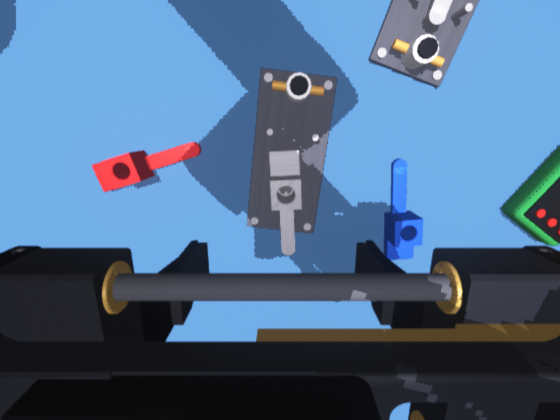

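The wrist view shows the reversed steel lever with its hub at (286,194), arm tip at (289,250), valve at (299,86) and posts at (270,132) and (315,138). The red and blue look-alikes are off to the sides. Next I work out the plate's frame and the remaining offset.

```bash
python3 - <<'E'
from h import *
K,T=cam("wrist"); w=np.load("w1.npy"); im=np.load("w1i.npy")
def px(u,v,z):
    r=T[:3,:3]@np.linalg.solve(K,[u,v,1]); o=T[:3,3]; return (o+r*(z-o[2])/r[2])[:2]
V=px(299,86,.048);A=px(270,132,.036);B=px(315,138,.036);H=px(286,193,.055);t=px(289,250,.026)
m=(A+B)/2
print("valve",V,"posts",A,B,np.linalg.norm(A-B),"hub",H,"tip",t)
az=lambda d:np.degrees(np.arctan2(d[1],d[0]))
print("plate az: hub-valve",az(V-H),np.linalg.norm(V-H),"posts",az(A-B)-90,az(B-A)-90,"tip az",az(t-H))
# plate surface points: dark at z .004-.012
q=w.reshape(-1,3); s=(abs(q[:,2]-.008)<.004)&(im.reshape(-1,3).max(1)<95)&(np.hypot(q[:,0]-.473,q[:,1]+.115)<.125)
r=cv2.minAreaRect((q[s][:,:2]*1000).astype(np.float32)); print("plate",s.sum(),r)
for a in (97.7,99.6):
    c=np.cos(np.radians(a)),np.sin(np.radians(a)); print(a,"pin from valve",V-.116*np.array(c),"from posts",m-.065*np.array(c), "from rect", np.array(r[0])/1000-.0375*np.array(c))
R=np.array(bot.read_state()["tcp_rot"]); print("shift tool mm",R.T@(np.array([.4795,-.1525,.028])-bot.read_state()["position"])*1000)
E
```

```text
valve [ 0.46315768 -0.03928455] posts [ 0.44531323 -0.09276297] [ 0.49630091 -0.0856319 ] 0.051483939905324155 hub [ 0.48023827 -0.15191842] tip [ 0.50640297 -0.22974354]
plate az: hub-valve 98.62303433177641 0.11392161980750923 posts -262.0383280073681 -82.0383280073681 tip az -71.41742426387839
plate 5512 ((474.3655700683594, -115.98478698730469), (88.37545013427734, 193.0567626953125), 8.825176239013672)
97.7 pin from valve [ 0.47870007 -0.1542386 ] from posts [ 0.47951617 -0.15361134] from rect [ 0.47939005 -0.15314666]
99.6 pin from valve [ 0.48250285 -0.15366009] from posts [ 0.48164704 -0.15328718] from rect [ 0.4806194  -0.15295964]
shift tool mm [  1.21299974   4.53329384 194.60861318]
```

>>> {"fn": "move_arm", "kwargs": {"increments": [{"xyz": [1,4.5,0],"roll": -0.045,"grip": 100},{"xyz": [0,0,40],"roll": 0,"grip": 100},{"xyz": [0,0,40],"roll": 0,"grip": 100},{"xyz": [0,0,30],"roll": 0,"grip": 100},{"xyz": [0,0,20],"roll": 0,"grip": 100}]}}

```text
time_s: 3.57
position: [0.4782, -0.1519, 0.09]
tcp_rot: [[-0.307, 0.952, -0.003], [0.952, 0.307, 0.002], [0.003, -0.002, -1.0]]
force: [0.3, -0.2, -0.1]
opening: 0.997
grasp_force: 0.0
```

>>> {"fn": "move_arm", "kwargs": {"increments": [{"xyz": [0,0,0],"roll": 0,"grip": 100}]}}

```text
time_s: 3.65
position: [0.4769, -0.1513, 0.0889]
tcp_rot: [[-0.307, 0.952, -0.008], [0.952, 0.307, 0.004], [0.006, -0.006, -1.0]]
force: [-0.3, 0.5, 0.5]
opening: 1.0
grasp_force: 0.0
```

```bash
python3 - <<'E'
from h import *
im,w,K,T=snap("wrist","w2.png"); s=bot.read_state(); R=np.array(s["tcp_rot"]); print(s["time_s"],s["position"],R[:,1])
q=w.reshape(-1,3);q=q[(q[:,2]>.056)&(q[:,2]<.066)&(np.hypot(q[:,0]-.479,q[:,1]+.153)<.035)]
print(len(q),q.mean(0),cv2.minAreaRect((q[:,:2]*1000).astype(np.float32)))
E
```

```text
3.7 [ 0.4781796 -0.1519575  0.0908533] [ 0.95173841  0.30689192 -0.00336885]
1815 [ 0.47933257 -0.15152868  0.06005411] ((479.5916748046875, -152.356689453125), (34.022125244140625, 34.25285339355469), 17.915447235107422)
```

View pics/w2.png

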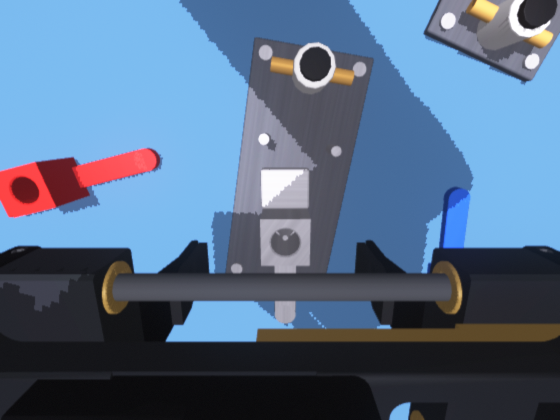

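The wrist view shows the lever aligned with the gripper, hub at (285,240) and centred between the fingers, pin tip at (285,238). The offset is about 1 mm. I go down and grip.

>>> {"fn": "move_arm", "kwargs": {"increments": [{"xyz": [0,1.5,25],"roll": 0,"grip": 100},{"xyz": [0,0,22],"roll": 0,"grip": 100},{"xyz": [0,0,14],"roll": 0,"grip": 100},{"xyz": [0,0,0],"roll": 0,"grip": 100},{"xyz": [0,0,0],"roll": 0,"grip": 30}]}}

```text
time_s: 4.12
position: [0.4817, -0.1527, 0.0325]
tcp_rot: [[-0.307, 0.952, 0.001], [0.952, 0.307, -0.001], [-0.001, 0.001, -1.0]]
force: [0.1, 0.2, -0.1]
opening: 0.975
grasp_force: 0.0
```

>>> {"fn": "move_arm", "kwargs": {"increments": [{"xyz": [0,0,0],"roll": 0,"grip": 20},{"xyz": [0,0,0],"roll": 0,"grip": 10},{"xyz": [0,0,0],"roll": 0,"grip": 10},{"xyz": [0,0,0],"roll": 0,"grip": 10},{"xyz": [0,0,0],"roll": 0,"grip": 10}]}}

```text
time_s: 4.53
position: [0.4813, -0.1524, 0.0322]
tcp_rot: [[-0.306, 0.952, 0.001], [0.952, 0.306, -0.001], [-0.001, 0.001, -1.0]]
force: [0.2, 0.4, 0.9]
opening: 0.632
grasp_force: 0.0
```

>>> {"fn": "move_arm", "kwargs": {"increments": [{"xyz": [0,0,0],"roll": 0,"grip": 10},{"xyz": [0,0,0],"roll": 0,"grip": 10},{"xyz": [0,0,0],"roll": 0,"grip": 10}]}}

```text
time_s: 4.78
position: [0.4807, -0.1522, 0.0316]
tcp_rot: [[-0.306, 0.952, -0.001], [0.952, 0.306, 0.0], [0.0, -0.0, -1.0]]
force: [-2.6, -1.1, 2.1]
opening: 0.404
grasp_force: 1.1
```

>>> {"fn": "move_arm", "kwargs": {"increments": [{"xyz": [0,0,0],"roll": 0,"grip": 0},{"xyz": [0,0,0],"roll": 0,"grip": 0},{"xyz": [0,0,0],"roll": 0,"grip": 0},{"xyz": [0,0,0],"roll": 0,"grip": 0}]}}

```text
time_s: 5.12
position: [0.4806, -0.1522, 0.0315]
tcp_rot: [[-0.306, 0.952, -0.001], [0.952, 0.306, 0.0], [0.0, -0.001, -1.0]]
force: [-1.7, -0.4, 1.5]
opening: 0.386
grasp_force: 30.0
```

>>> {"fn": "move_arm", "kwargs": {"increments": [{"xyz": [0,0,-10],"roll": 0,"grip": 0},{"xyz": [0,0,-10],"roll": 0,"grip": 0},{"xyz": [0,0,-10],"roll": 0,"grip": 0},{"xyz": [0,0,0],"roll": 0,"grip": 0}]}}

```text
time_s: 5.45
position: [0.4824, -0.1529, 0.0638]
tcp_rot: [[-0.306, 0.952, 0.004], [0.952, 0.306, -0.002], [-0.003, 0.003, -1.0]]
force: [-0.6, -1.1, -1.1]
opening: 0.386
grasp_force: 30.0
```

The lever is held (grip 30 N). I lift it further and turn it.

>>> {"fn": "move_arm", "kwargs": {"increments": [{"xyz": [0,0,-15],"roll": 0,"grip": 0},{"xyz": [0,0,-10],"roll": 0,"grip": 0},{"xyz": [0,0,0],"roll": 0.06,"grip": 0},{"xyz": [0,0,0],"roll": 0.12,"grip": 0},{"xyz": [0,0,0],"roll": 0.12,"grip": 0}]}}

```text
time_s: 5.87
position: [0.4813, -0.1524, 0.0874]
tcp_rot: [[-0.005, 1.0, 0.001], [1.0, 0.005, -0.001], [-0.001, 0.001, -1.0]]
force: [-1.0, -0.0, -1.8]
opening: 0.391
grasp_force: 30.0
```

>>> {"fn": "move_arm", "kwargs": {"increments": [{"xyz": [0,0,0],"roll": 0.12,"grip": 0},{"xyz": [0,0,0],"roll": 0.12,"grip": 0},{"xyz": [0,0,0],"roll": 0.12,"grip": 0},{"xyz": [0,0,0],"roll": 0.12,"grip": 0},{"xyz": [0,0,0],"roll": 0.12,"grip": 0}]}}

```text
time_s: 6.28
position: [0.4812, -0.1523, 0.087]
tcp_rot: [[0.56, 0.828, 0.001], [0.828, -0.56, -0.0], [0.0, 0.001, -1.0]]
force: [-0.1, -0.0, -2.5]
opening: 0.385
grasp_force: 30.0
```

>>> {"fn": "move_arm", "kwargs": {"increments": [{"xyz": [0,0,0],"roll": 0.12,"grip": 0},{"xyz": [0,0,0],"roll": 0.12,"grip": 0},{"xyz": [0,0,0],"roll": 0.12,"grip": 0},{"xyz": [0,0,0],"roll": 0.12,"grip": 0},{"xyz": [0,0,0],"roll": 0.12,"grip": 0}]}}

```text
time_s: 6.7
position: [0.4812, -0.1523, 0.087]
tcp_rot: [[0.93, 0.367, 0.001], [0.367, -0.93, -0.0], [0.001, 0.001, -1.0]]
force: [0.1, -0.1, -1.2]
opening: 0.389
grasp_force: 30.0
```

>>> {"fn": "move_arm", "kwargs": {"increments": [{"xyz": [0,0,0],"roll": 0.12,"grip": 0},{"xyz": [0,0,0],"roll": 0.12,"grip": 0},{"xyz": [0,0,0],"roll": 0.12,"grip": 0},{"xyz": [0,0,0],"roll": 0.12,"grip": 0},{"xyz": [0,0,0],"roll": 0.12,"grip": 0}]}}

```text
time_s: 7.12
position: [0.4811, -0.1523, 0.087]
tcp_rot: [[0.975, -0.222, 0.001], [-0.222, -0.975, -0.0], [0.001, 0.0, -1.0]]
force: [0.3, -0.3, -1.8]
opening: 0.39
grasp_force: 30.0
```

>>> {"fn": "move_arm", "kwargs": {"increments": [{"xyz": [0,0,0],"roll": 0.12,"grip": 0},{"xyz": [0,0,0],"roll": 0.12,"grip": 0},{"xyz": [0,0,0],"roll": 0.12,"grip": 0},{"xyz": [0,0,0],"roll": 0.12,"grip": 0},{"xyz": [0,0,0],"roll": 0.12,"grip": 0}]}}

```text
time_s: 7.53
position: [0.4811, -0.1523, 0.087]
tcp_rot: [[0.679, -0.734, 0.001], [-0.734, -0.679, -0.0], [0.001, -0.0, -1.0]]
force: [-0.2, -0.7, -2.3]
opening: 0.39
grasp_force: 30.0
```

>>> {"fn": "move_arm", "kwargs": {"increments": [{"xyz": [0,0,0],"roll": 0.12,"grip": 0},{"xyz": [0,0,0],"roll": 0.12,"grip": 0},{"xyz": [0,0,0],"roll": 0.12,"grip": 0},{"xyz": [0,0,0],"roll": 0.12,"grip": 0},{"xyz": [0,0,0],"roll": 0.12,"grip": 0}]}}

```text
time_s: 7.95
position: [0.4812, -0.1523, 0.087]
tcp_rot: [[0.146, -0.989, 0.001], [-0.989, -0.146, -0.0], [0.001, -0.001, -1.0]]
force: [-0.5, -0.9, -0.9]
opening: 0.392
grasp_force: 30.0
```

>>> {"fn": "move_arm", "kwargs": {"increments": [{"xyz": [0,0,0],"roll": 0,"grip": 0},{"xyz": [0,0,0],"roll": 0,"grip": 0}]}}

```text
time_s: 8.12
position: [0.4811, -0.1523, 0.0869]
tcp_rot: [[0.155, -0.988, 0.001], [-0.988, -0.155, -0.0], [0.0, -0.001, -1.0]]
force: [0.1, 0.0, -1.2]
opening: 0.389
grasp_force: 30.0
```

```bash
python3 - <<'E'
from h import *
s=bot.read_state(); R=np.array(s["tcp_rot"]); print(s["time_s"],s["position"],R,s["joint_positions"],np.degrees(np.arctan2(R[1,1],R[0,1])))
for n in ("scene","top","wrist"):
    im,w,K,T=snap(n)
    if n=="scene": cv2.imwrite("pics/s3.png",cv2.resize(im[120:300,120:360,::-1],None,fx=3,fy=3))
    if n=="wrist": cv2.imwrite("pics/w3.png",im[...,::-1])
    np.save(n+"3.npy",w)
E
```

```text
8.1167 [ 0.48109808 -0.15232071  0.08690405] [[ 1.55068535e-01 -9.87903509e-01  6.37994626e-04]
 [-9.87903600e-01 -1.55068796e-01 -3.80519133e-04]
 [ 4.74849245e-04 -5.71270643e-04 -9.99999724e-01]] [-3.02748146e+01  3.35161623e+01  1.06022934e+02 -6.16744917e-04
  4.04183432e+01  1.40804875e+02] -171.0792123371207
```

View pics/s3.png

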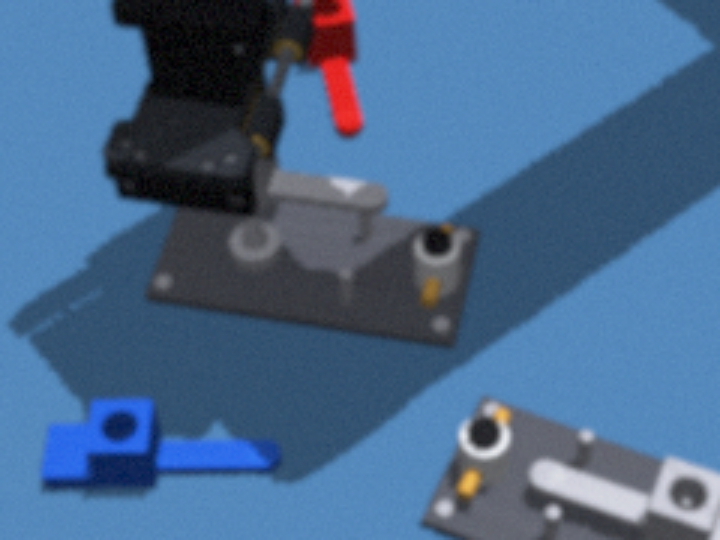

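View pics/w3.png

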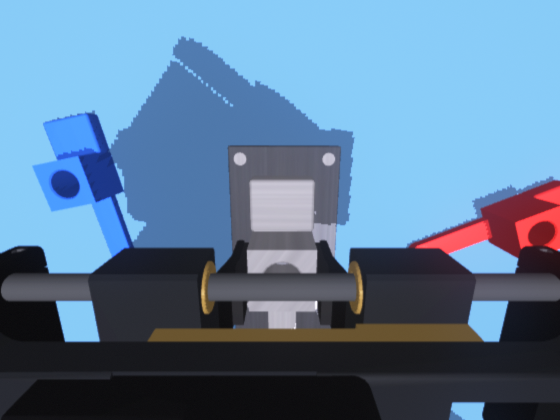

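The lever is held level above the pin, long arm over the posts and pointing at the valve (scene crop: arm end (380,197), posts (345,275) and (362,225), valve (437,243)). The wrist view shows it parallel to the plate. I lower it in steps and watch the force.

>>> {"fn": "move_arm", "kwargs": {"increments": [{"xyz": [0,0.8,0],"roll": 0,"grip": 0},{"xyz": [0,0,10],"roll": 0,"grip": 0},{"xyz": [0,0,10],"roll": 0,"grip": 0},{"xyz": [0,0,6],"roll": 0,"grip": 0},{"xyz": [0,0,6],"roll": 0,"grip": 0}]}}

```text
time_s: 8.68
position: [0.4795, -0.152, 0.0532]
tcp_rot: [[0.152, -0.988, -0.002], [-0.988, -0.152, 0.001], [-0.001, 0.001, -1.0]]
force: [-0.7, 0.8, -1.0]
opening: 0.389
grasp_force: 30.0
```

>>> {"fn": "move_arm", "kwargs": {"increments": [{"xyz": [0,0,5],"roll": 0,"grip": 0},{"xyz": [0,0,5],"roll": 0,"grip": 0},{"xyz": [0,0,3],"roll": 0,"grip": 0}]}}

```text
time_s: 8.93
position: [0.4799, -0.1522, 0.0407]
tcp_rot: [[0.152, -0.988, -0.001], [-0.988, -0.152, 0.0], [-0.001, 0.001, -1.0]]
force: [0.1, 0.1, -1.0]
opening: 0.387
grasp_force: 30.0
```

No contact so far. About 9 mm remains.

>>> {"fn": "move_arm", "kwargs": {"increments": [{"xyz": [0,0,3],"roll": 0,"grip": 0},{"xyz": [0,0,3],"roll": 0,"grip": 0},{"xyz": [0,0,1],"roll": 0,"grip": 0},{"xyz": [0,0,0],"roll": 0,"grip": 0}]}}

```text
time_s: 9.27
position: [0.4801, -0.1523, 0.0344]
tcp_rot: [[0.152, -0.988, -0.0], [-0.988, -0.152, 0.0], [-0.0, 0.0, -1.0]]
force: [0.1, -0.6, -1.1]
opening: 0.386
grasp_force: 30.0
```

>>> {"fn": "move_arm", "kwargs": {"increments": [{"xyz": [0,0,1],"roll": 0,"grip": 0},{"xyz": [0,0,0.7],"roll": 0,"grip": 0},{"xyz": [0,0,0],"roll": 0,"grip": 0}]}}

```text
time_s: 9.52
position: [0.4802, -0.1524, 0.0329]
tcp_rot: [[0.152, -0.988, 0.0], [-0.988, -0.152, -0.0], [0.0, -0.0, -1.0]]
force: [-0.3, -0.5, -1.4]
opening: 0.383
grasp_force: 30.0
```

>>> {"fn": "move_arm", "kwargs": {"increments": [{"xyz": [0,0,1],"roll": 0,"grip": 0},{"xyz": [0,0,0.6],"roll": 0,"grip": 0},{"xyz": [0,0,0],"roll": 0,"grip": 0},{"xyz": [0,0,0],"roll": 0,"grip": 0}]}}

```text
time_s: 9.85
position: [0.4802, -0.1524, 0.0316]
tcp_rot: [[0.152, -0.988, 0.0], [-0.988, -0.152, -0.0], [0.0, -0.0, -1.0]]
force: [-0.7, -0.1, 1.8]
opening: 0.385
grasp_force: 30.0
```

>>> {"fn": "move_arm", "kwargs": {"increments": [{"xyz": [0,0,0],"roll": 0,"grip": 45},{"xyz": [0,0,0],"roll": 0,"grip": 60},{"xyz": [0,0,0],"roll": 0,"grip": 80},{"xyz": [0,0,0],"roll": 0,"grip": 100},{"xyz": [0,0,0],"roll": 0,"grip": 100}]}}

```text
time_s: 10.27
position: [0.4801, -0.1523, 0.0312]
tcp_rot: [[0.152, -0.988, -0.0], [-0.988, -0.152, 0.0], [-0.0, 0.0, -1.0]]
force: [-0.6, 1.0, 0.2]
opening: 0.668
grasp_force: 0.0
```

>>> {"fn": "move_arm", "kwargs": {"increments": [{"xyz": [0,0,0],"roll": 0,"grip": 100},{"xyz": [0,0,0],"roll": 0,"grip": 100},{"xyz": [0,0,0],"roll": 0,"grip": 100},{"xyz": [0,0,0],"roll": 0,"grip": 100}]}}

```text
time_s: 10.6
position: [0.4801, -0.1524, 0.0312]
tcp_rot: [[0.152, -0.988, -0.0], [-0.988, -0.152, -0.0], [0.0, 0.0, -1.0]]
force: [-0.3, -0.7, -0.6]
opening: 0.955
grasp_force: 0.0
```

>>> {"fn": "move_arm", "kwargs": {"increments": [{"xyz": [0,0,-10],"roll": 0,"grip": 100},{"xyz": [0,0,-30],"roll": 0,"grip": 100},{"xyz": [0,0,-40],"roll": 0,"grip": 100},{"xyz": [0,0,-40],"roll": 0,"grip": 100},{"xyz": [0,0,-30],"roll": 0,"grip": 100}]}}

```text
time_s: 11.02
position: [0.4806, -0.1526, 0.1847]
tcp_rot: [[0.152, -0.988, 0.003], [-0.988, -0.152, -0.002], [0.002, -0.002, -1.0]]
force: [0.7, -0.9, 0.3]
opening: 0.998
grasp_force: 0.0
```

>>> {"fn": "move_arm", "kwargs": {"increments": [{"xyz": [40,0,0],"roll": 0,"grip": 100},{"xyz": [40,0,0],"roll": 0,"grip": 100},{"xyz": [40,0,0],"roll": 0,"grip": 100},{"xyz": [0,0,0],"roll": 0,"grip": 100},{"xyz": [0,0,0],"roll": 0,"grip": 100}]}}

```text
time_s: 11.43
position: [0.4985, -0.2731, 0.182]
tcp_rot: [[0.149, -0.989, 0.001], [-0.989, -0.149, -0.001], [0.001, -0.001, -1.0]]
force: [0.6, 0.8, -0.0]
opening: 0.999
grasp_force: 0.0
```

```bash
python3 - <<'E'
from h import *
s=bot.read_state(); print(s["time_s"],s["position"])
im,_,_,_=snap("scene"); a=cv2.resize(im[150:270,130:310,::-1],None,fx=4,fy=4)
cv2.imwrite("pics/s4.png",a)
for n in("scene","top"):
    i,w,K,T=snap(n); q=w.reshape(-1,3)
    q=q[(np.hypot(q[:,0]-.48,q[:,1]+.153)<.035)]
    z=q[(q[:,2]>.052)&(q[:,2]<.08)]; print(n,len(z),np.median(z,0),cv2.minAreaRect((z[:,:2]*1000).astype(np.float32)) if len(z)>3 else '')
    if n=="scene":
        A=np.c_[z[:,:2],np.ones(len(z))]; k=z[:,2]>.056; print("tilt",np.linalg.lstsq(A[k],z[k,2],rcond=None)[0][:2])
E
```

```text
11.4333 [ 0.49853989 -0.27313743  0.18197581]
scene 288 [ 0.48402618 -0.1504689   0.05882965] ((482.1058654785156, -150.4582061767578), (36.82711410522461, 34.355865478515625), 10.22323989868164)
tilt [-0.00116284 -0.00526014]
top 191 [ 0.4787085  -0.15119336  0.06104269] ((479.0958251953125, -151.86598205566406), (34.06817626953125, 34.15077209472656), 8.209406852722168)
```

View pics/s4.png

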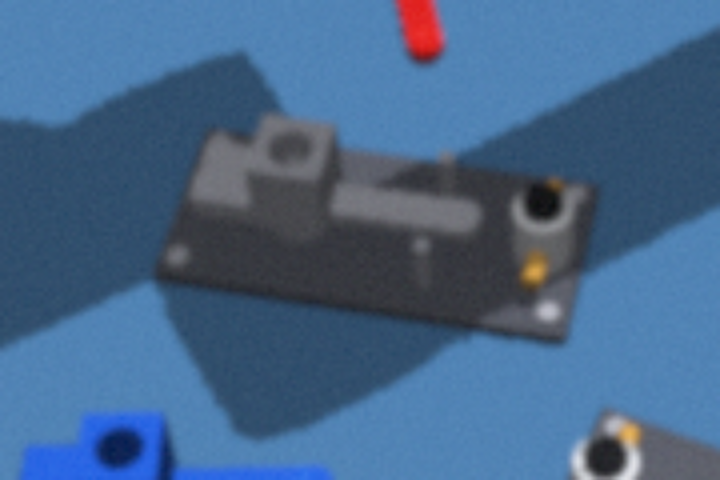

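The lever sits on its pin (hub at crop (292,150)) with its top at z 0.060, level, yaw 8-10° like the plate's 8.8°. Its arm runs between the posts (447,160) and (421,245) towards the valve (543,205), and the gripper is clear.

```bash
python3 -c "
from rig import bot
print(bot.hand_in())"
```

```text
the job is handed in; nothing more can be done
None
```

The reversed lever was lifted off, turned end for end and refitted fully down and level on its own pin, with its long arm between the posts and pointing at the valve; I did not touch the other lever, and I handed the job in at about 11.6 s (no verdict was returned).

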